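Bring control power back on a robot's power panel

ROBOT

A 6-joint arm with a two-finger parallel gripper is mounted at the origin on the work surface. World frame = base frame: x ahead of the robot, y to its left, z up, the work surface at z = 0. Lengths are in m, angles in rad, forces in N, time in s.
With the tool pointing down it reaches from about 0.3 to 0.875 m from the base axis. Payload 6.4 kg.
Tool frame: the origin (TCP) lies at the very end of the fingers, on their centre line; the grasp point (between the pads) lies 19 mm behind it; z points along the fingers, y is the line along which they close (so a half turn about z gives the same grasp; the last joint's range is limited). The gripper opens to 85 mm and grips with 20 to 120 N. Pads are 22 mm wide; open, the fingers measure 114 mm over their backs; the gripper's body (76 mm by 85 mm) begins 54 mm behind the grasp point. The pads swing forward as they close: fully open they stand 13 mm farther back than shut.
Start: joints at [-0.206, 0.181, 1.607, -0, 1.354, -0.206], TCP at [0.575, 0, 0.231] pointing down, gripper open.
Joint ranges: [-2.99, 2.99], [-0.89, 2.07], [0.3, 2.58], [-1.14, 4.28], [0, 2.63], [-3.12, 3.12]. Speed limits (rad/s): [2.57, 2.57, 3.01, 3.14, 3.14, 3.14].

INTERFACE

Orientations are given as a rotation vector (axis times angle).
In Python, from bench import robot gives the robot as it stands. The module is installed in compiled form; this text tells all that it offers.
- The arm moves only by the tool step_arm, never from a script. Its argument "deltas" is a list of rows, each an object of numbers: "tx", "ty", "tz": the shift along the tool's x, y, z in m; "wx", "wy", "wz": the turn, a rotation vector about the tool's x, y, z in units of 5 degrees (1.0 is 5 degrees); "gripper": the closure in counts, from 0 (fully open) to 255 (shut). A call has 1 to 5 rows; each row shifts and turns the commanded pose from where the row before left it, along the tool's axes as they then stand; what a row does not reach is not made up. A row lasts 1/12 s, in which the tool goes at most 41.7 mm and 7.16 degrees, less where a joint would pass 70% of its speed; a pose out of reach is approached as far as the arm can. A call with a gripper value outside its range is refused whole. The fingers move at their own pace and stop on an object; "newtons" is the grip in N (left out, the last holds). Time passes only in rows, so rows that do not move let the fingers close. It gives the time, the measured TCP pose, the force, the opening and the grip force at its end, in the units of the state.
- robot.get_state(): the state, without advancing time (a new reading comes with each control period).
- robot.capture(name): name is "scene" or "side" or "wrist"; returns the picture (384x512x3 uint8, red, green, blue); there is no depth.
- robot.camera_params(name): a dict with "fx", "fy", "cx", "cy" (pixels), "camera_from_world" (4x4, takes a point from world to camera coordinates); the wrist camera has in their place "T_tool_cam" (4x4, takes a point from camera to tool coordinates, whose origin is the TCP and whose axes are the flange's). Camera axes: x right, y up, looking along -z (the intrinsics and any distortion apply to the point x, -y, -z); pixel columns grow to the right and rows downward; lengths in m; the calibration is good to about 2 mm. A picture is of the moment at which its call begins: read the wrist's pose just before it. camera_params takes no time and is no camera call.
- robot.finish_job(): hands the job in; it is judged then, once.
Trained networks look in the newest picture that a camera, given by its name, has taken for a name from the list of things; names that differ only in an ending like _2 or _b are one class to them, and where a whole thing is asked for, a point or a joint stands for the part that bears it (a point fixed in the world has none). Each returns a list of dicts, best first, with "p" (0 to 1); they miss things now and then, are a little off and sometimes report something else, mostly with a low value. They report only what shows in the picture. A call takes as long as a camera call. They do not tell look-alikes from the thing itself.
- robot.silhouettes(camera, label): "region" (384x512 bool, what is visible of it) and "at" ([column, row] in pixels, amid what is visible of it).
The state is a dict: "time": time; "qpos": joint angles; "dq": joint speeds; "effort": joint torques, N m; "position": TCP position; "tcp_rot": TCP orientation; "force": force on the tool from outside, world axes, zero at the start; "torque": the same for the moment, N m; "width": finger opening in m; "gripper_force": force on a finger pad.
Only numpy, scipy, OpenCV 4.12 (cv2) and the standard library are available. Lean on these libraries where they do the work, as an engineer would, in place of code of your own. Each camera call takes 0.05 s, during which the arm holds its last target. There are 200 camera calls.

TASK

The robot's power panel has tripped: gently press the popped-out reset button of the big main breaker fully home, then that of the slim controller breaker. Then press the push-to-read key of the battery meter beside the panel with the fingertips and finish while still holding it well down, so that the voltage can be read. Leave the two drive breakers popped out, and do not pick up or shift anything, the meter included.

Things in the scene. Friction and masses are not known exactly. Their poses are not given: they have to be found in the camera images.
- panel: Power panel: drilled aluminium plate 200 x 270 mm, top 42 mm above the bench, screwed down on two painted blocks; fixed. Origin: its centre at bench level; x away from the arm (yaw to 0.25 rad), y along the long side. Three branch breakers in a row 75 mm apart along the near edge, in any order; behind them the main breaker and a finned motor controller, 132 mm apart, either way round.
- main: Main breaker: black block with an 80 mm (along panel y) x 52 mm flange, a housing 34 mm high over the plate, a metal stud and nut (27 mm high) at each end, and one big round white reset button 22 mm across in the middle. Fixed to the panel. Origin: centre of its underside, on the plate; axes as the panel's.
- main_reset_top (a point): Centre of the top face of the main breaker's reset button (moves with it). Popped out it stands about 91 mm above the bench, pressed home 83 mm, which is still 4 mm above the collar round it, so that a flat fingertip presses it fully home. Pressed straight down.
- main_reset (a joint): How far the main breaker's button is pressed in, m: 0 to 0.002 as found (tripped, popped out), 0.008 = home against its stop. It takes about 5 N to move, does not spring back and stays where it is left. Pushed on past home, the whole mechanism gives on an over-travel spring, 6 N rising to 27 N at 3 mm more, and comes back up to home when let go.
- slim: Controller breaker: the slim one of the three branch breakers: black body 38 x 18 mm and 34 mm high over the plate, no metal collar, with a narrow rectangular white button 20 x 9 mm (long side along panel x). Fixed to the panel. Origin: centre of its underside, on the plate.
- slim_reset_top (a point): Centre of the top face of the slim breaker's button (moves with it). Popped out it stands about 90 mm above the bench, pressed home 82 mm, which is still 4 mm above the housing. Pressed straight down.
- slim_reset (a joint): How far the slim breaker's button is pressed in, m; behaves as main_reset: 0 to 0.002 as found, 0.008 = home, about 5 N, stays where it is left, same over-travel spring.
- meter: Battery meter: loose white case 68 x 118 mm, 42 mm high, about 0.6 kg, on rubber feet on the bench left or right of the panel. On top a round dial 58 mm across (at +24 mm along its y), 50 mm high, and a round black push-to-read key (at -34 mm along its y). Origin: centre of its underside; its x points away from the arm, within 0.45 rad.
- meter_key_top (a point): Centre of the top face of the meter's push-to-read key, 18 mm across (moves with it): 60 mm above the bench when released, 50 mm fully pressed, then still 5 mm above the low ring round it and level with the dial. Pressed straight down.
- meter_key (a joint): How far the push-to-read key is pressed, m: 0 released, 0.010 fully down. A spring returns it: about 1.5 N to start it, 5 N at 5 mm, 8.5 N fully down; past that an over-travel spring gives, 9 N rising to 27 N at 3 mm more. The needle swings across the dial while it is pressed.
- drive_a: Drive breaker, one of two alike: black body 38 x 32 mm, 30 mm high over the plate, with a round steel collar and hexagon nut and a round white button 13 mm across, popped out. To be left popped out. Fixed to the panel. Origin: centre of its underside.
- drive_b: The other drive breaker, identical to drive_a. To be left popped out.
- drive_a_reset (a joint): How far drive_a's button is pressed in, m; 0 to 0.002 as found (its top about 90 mm above the bench), 0.008 = home. It too stays where it is left.
- drive_b_reset (a joint): The same for drive_b.
- controller: Motor controller with finned aluminium heat sink, 56 x 66 mm, 30 mm high over the plate, fixed to the panel. Origin: centre of its underside.
- driver: Screwdriver 170 mm long, 26 mm thick handle, lying loose on the panel between the two rows, roughly along panel y. Origin: middle of its length, underside. Leave alone.
- spacer: Hexagonal aluminium spacer 19 mm across, 30 mm high, standing loose on the panel between the main breaker and the motor controller. Origin: underside. Leave alone.
- collar: Steel shaft collar 25 mm across, 11 mm high, lying loose on the panel between two branch breakers. Origin: underside. Leave alone.
- tray: Black parts tray with bolts, 76 x 116 mm, 32 mm high, loose on the bench on the other side of the panel from the meter. Origin: underside. Leave alone.
- motor: Dark steel motor, 67 mm diameter, 100 mm long plus shaft, lying loose on the bench to the left. Origin: middle of the can, bench level. Leave alone.
- wheel: Wheel 100 mm across with a black tread, 28 mm high, lying flat, loose on the bench to the right. Origin: centre, bench level. Leave alone.
- wrench: Steel wrench 180 mm long, 8 mm high, lying loose on the bench behind the panel. Origin: middle, underside. Leave alone.
- jar: Small jar, 52 mm across, 75 mm high, standing loose on the bench behind the panel. Origin: underside. Leave alone.
Mind the look-alikes: they are no part of the job. There is more than one size of the meter; the job needs the smallest.

How it is judged:
By the outcome, as a careful person would: the job done as asked, in the order asked, and still so for the second after the job is handed in, while the arm keeps its last pose, push and grip.
It also fails if it takes over 38 s, if anything falls off the work surface, if the arm or the gripper's body presses on something with over 40 N, if the wrist force passes 120 N, or if a joint passes its speed limit or range.

## Working session

There is one attempt and no reset: what is moved stays moved. The work goes in short steps, Python scripts to look and compute and a tool call to move; the robot and the scene stay as the last step left them, time stands still between calls to the robot, and variables do not carry over. Pictures are saved under pics/ and viewed, at most 10 in all, crops included, and the job is handed in when it is done.

Besides the shell and the picture viewer there is one more tool, called after "Emit:" by a JSON object that holds its "method" and its "body", one argument or row to a line. step_arm: Moves the arm, as the interface text tells. Its arguments: {"type":"object","properties":{"deltas":{"type":"array"},"newtons":{"type":"number"}},"required":["deltas"]}

```bash
mkdir -p pics
python3 - <<'E'
from bench import robot
import cv2,numpy as np
s=robot.get_state();print(s['time'],s['position'],s['tcp_rot'],s['force'],s['width'])
ims=[robot.capture(n)[:,:,::-1] for n in('scene','side','wrist')]
np.set_printoptions(precision=4,suppress=True)
for n in('scene','side','wrist'):print(n,robot.camera_params(n))
for n,i in zip(('scene','side','wrist'),ims):cv2.imwrite(f'pics/{n}0.png',i)
cv2.imwrite('pics/scene_big.png',cv2.resize(ims[0],(800,600),interpolation=cv2.INTER_CUBIC))
cv2.imwrite('pics/sw.png',cv2.resize(np.hstack(ims[1:]),(800,300),interpolation=cv2.INTER_AREA))
for l in('main_reset_top','slim_reset_top','meter_key_top','main','slim','meter','drive_a'):
  for c in('scene','side','wrist'):
    print(l,c,[(np.round(d['at']).tolist(),round(d['p'],2),int(d['region'].sum())) for d in robot.silhouettes(c,l)][:5])
E
```

```text
0.0 [5.74449629e-01 1.45621231e-04 2.30407814e-01] [-2.22039851e+00 -2.22041091e+00  1.49840725e-03] [0.39560723 0.37360359 0.1672343 ] 0.08565912272247272
scene {'fx': 347.78778414016836, 'fy': 347.78778414016836, 'cx': 249.94196176078125, 'cy': 187.3354771158064, 'camera_from_world': array([[ 0.5888,  0.8081,  0.018 , -0.2916],
       [-0.6461,  0.4572,  0.6112,  0.2777],
       [ 0.4857, -0.3715,  0.7913, -1.5856],
       [ 0.    ,  0.    ,  0.    ,  1.    ]])}
side {'fx': 451.5362902305009, 'fy': 451.5362902305009, 'cx': 249.8478301200669, 'cy': 194.93514969777368, 'camera_from_world': array([[-0.671 , -0.7413,  0.0159,  0.3539],
       [ 0.5058, -0.442 ,  0.7408, -0.3094],
       [-0.5422,  0.5051,  0.6715, -1.2532],
       [ 0.    ,  0.    ,  0.    ,  1.    ]])}
wrist {'fx': 301.0763416593013, 'fy': 301.0763416593013, 'cx': 254.81307486370372, 'cy': 192.76810276326313, 'T_tool_cam': array([[-0.0004,  0.961 ,  0.2764,  0.0704],
       [ 1.    ,  0.0001,  0.001 , -0.001 ],
       [ 0.001 ,  0.2764, -0.961 , -0.1431],
       [ 0.    ,  0.    ,  0.    ,  1.    ]])}
main_reset_top s
[... 476 characters left out ...]
3), ([238.0, 117.0], 0.59, 260)]
slim scene [([239.0, 180.0], 0.57, 86), ([288.0, 184.0], 0.37, 285)]
slim side [([225.0, 227.0], 0.39, 177)]
slim wrist []
meter scene [([152.0, 194.0], 0.89, 1121), ([183.0, 248.0], 0.81, 1627), ([208.0, 202.0], 0.65, 630), ([104.0, 243.0], 0.26, 751)]
meter side [([281.0, 199.0], 0.64, 54), ([369.0, 200.0], 0.61, 497)]
meter wrist [([170.0, 258.0], 0.92, 2159), ([244.0, 327.0], 0.89, 456), ([77.0, 374.0], 0.88, 745)]
drive_a scene [([268.0, 223.0], 0.71, 270), ([256.0, 172.0], 0.62, 108)]
drive_a side [([227.0, 230.0], 0.7, 154), ([247.0, 218.0], 0.59, 176), ([218.0, 208.0], 0.51, 368)]
drive_a wrist [([141.0, 18.0], 0.69, 2020), ([134.0, 95.0], 0.6, 1731)]
```

View pics/scene_big.png

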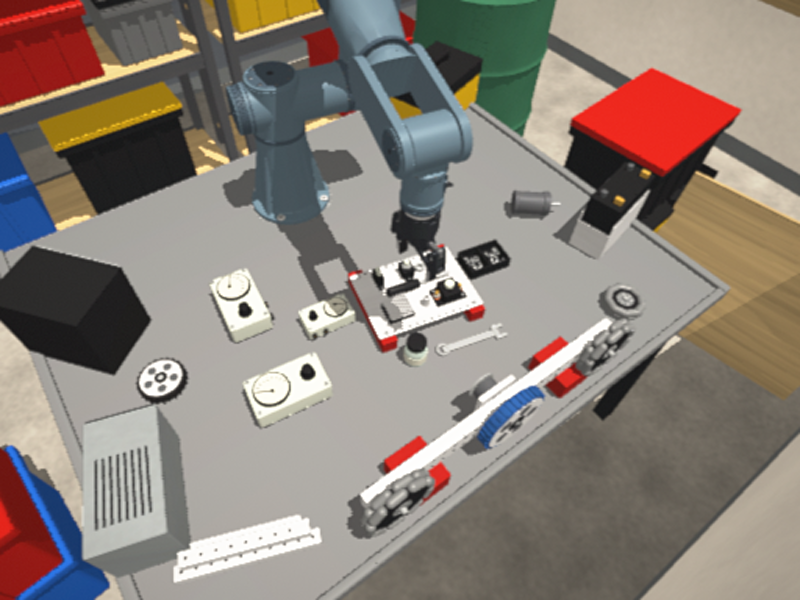

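View pics/wrist0.png

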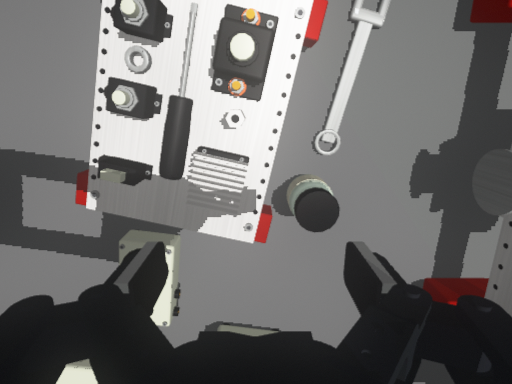

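The scene shows three meters (800x600 pixels): (240,303) large, (287,388) large, and (326,315) small and directly beside the panel. The last one fits as the smallest. The wrist view shows main at (242,47), slim at (112,172) and the two drives at (122,98) and (130,10). I'll close the gripper and shift so the meter comes into the wrist view.

Emit:
{"method": "step_arm", "body": {
  "deltas": [
    {"tx": -0.03,"ty": -0.02,"tz": -0.01,"gripper": 255},
    {"tx": -0.03,"ty": -0.02,"tz": -0.01,"gripper": 255},
    {"tx": -0.03,"ty": -0.02,"tz": -0.01,"gripper": 255},
    {"gripper": 255},
    {"gripper": 255}
  ],
  "newtons": 60
}}

```text
invalid input
```

```bash
cat > h.py <<'E'
from bench import robot
import cv2,numpy as np
from scipy.spatial.transform import Rotation as R
np.set_printoptions(precision=4,suppress=True)
def wcam(s):
    p=robot.camera_params('wrist');T=np.eye(4);T[:3,:3]=R.from_rotvec(s['tcp_rot']).as_matrix();T[:3,3]=s['position']
    return p,T@p['T_tool_cam']
def scam(n):
    p=robot.camera_params(n);return p,np.linalg.inv(p['camera_from_world'])
def hit(pc,uv,z):
    p,T=pc;d=T[:3,:3]@np.array([(uv[0]-p['cx'])/p['fx'],-(uv[1]-p['cy'])/p['fy'],-1]);o=T[:3,3]
    return o+d*(z-o[2])/d[2]
def proj(pc,X):
    p,T=pc;c=np.linalg.inv(T)@np.r_[X,1];return np.array([p['cx']+p['fx']*c[0]/-c[2],p['cy']+p['fy']*c[1]/c[2]])
E
python3 - <<'E'
from h import *
s=robot.get_state();print(s['time'],s['position'],s['tcp_rot'],s['force'],s['width'])
im=robot.capture('wrist')[:,:,::-1].copy();cv2.imwrite('pics/w1.png',im);pc=wcam(s)
for l,z in(('main_reset_top',.091),('slim_reset_top',.09),('meter_key_top',.06),('meter',.042),('drive_a_reset',.09),('main',.076)):
    for d in robot.silhouettes('wrist',l):print(l,np.round(d['at']),round(d['p'],2),d['region'].sum(),hit(pc,d['at'],z))
cv2.imwrite('pics/w1b.png',cv2.resize(im,(800,600),interpolation=cv2.INTER_CUBIC))
E
```

```text
1.2 [0.575  0.     0.2313] [-2.2214 -2.2215  0.    ] [0.3014 1.0951 0.0355] 0.08561798059735233
main_reset_top [240.  47.] 0.58 547 [0.5615 0.1195 0.091 ]
main_reset_top [127.   6.] 0.22 263 [0.4677 0.1508 0.091 ]
slim_reset_top [111. 180.] 0.81 280 [0.4339 0.0016 0.09  ]
meter_key_top [131.  95.] 0.48 1746 [0.4509 0.0808 0.06  ]
meter [ 79. 371.] 0.9 742 [ 0.3304 -0.2829  0.042 ]
meter [246. 329.] 0.87 363 [ 0.5617 -0.2123  0.042 ]
meter [168. 258.] 0.75 2362 [ 0.4668 -0.1085  0.042 ]
meter [313. 204.] 0.46 2292 [ 0.641  -0.0383  0.042 ]
drive_a_reset [243.  48.] 0.65 567 [0.5637 0.119  0.09  ]
drive_a_reset [119.  95.] 0.59 219 [0.4519 0.08   0.09  ]
main [242.  50.] 0.89 4714 [0.5624 0.1197 0.076 ]
```

View pics/w1b.png

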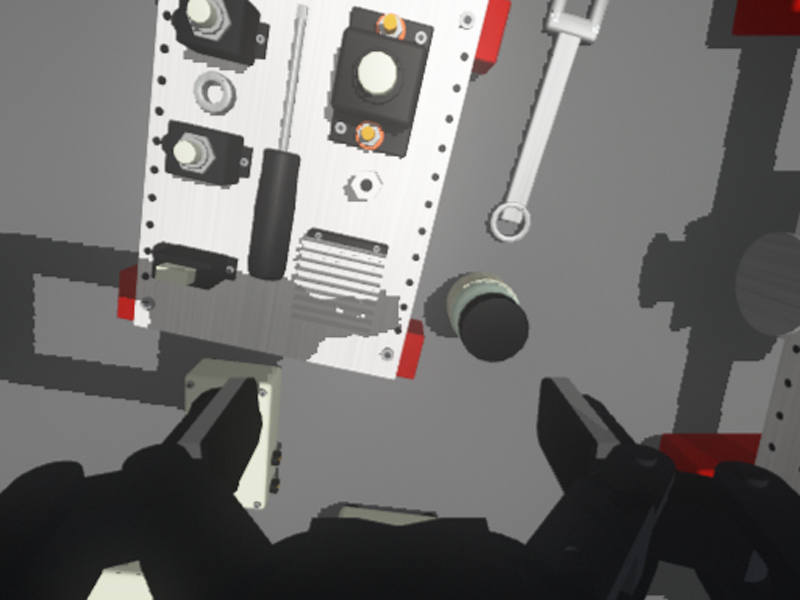

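The picture is unchanged because the move was refused: main button (377,72), slim (177,272), and the small meter (235,430) under the finger. I'll retry with full rows.

Emit:
{"method": "step_arm", "body": {
  "deltas": [
    {"tx": -0.03,"ty": -0.02,"tz": -0.01,"wx": 0,"wy": 0,"wz": 0,"gripper": 255},
    {"tx": -0.03,"ty": -0.02,"tz": -0.01,"wx": 0,"wy": 0,"wz": 0,"gripper": 255},
    {"tx": -0.03,"ty": -0.02,"tz": -0.01,"wx": 0,"wy": 0,"wz": 0,"gripper": 255},
    {"tx": 0,"ty": 0,"tz": 0,"wx": 0,"wy": 0,"wz": 0,"gripper": 255},
    {"tx": 0,"ty": 0,"tz": 0,"wx": 0,"wy": 0,"wz": 0,"gripper": 255}
  ],
  "newtons": 60
}}

```text
time: 1.97
position: [0.5148, -0.0916, 0.2623]
tcp_rot: [2.224, 2.217, 0.001]
force: [-0.4, 0.3, -0.2]
width: 0.0256
gripper_force: 0.0
```

Run:
```python
from h import *
s=robot.get_state();print(s['time'],s['position'],s['tcp_rot'],s['force'],s['width'])
im=robot.capture('wrist')[:,:,::-1].copy();cv2.imwrite('pics/w2.png',im);pc=wcam(s)
for l,z in(('main_reset_top',.091),('slim_reset_top',.09),('meter_key_top',.06),('meter',.042)):
    for d in robot.silhouettes('wrist',l):print(l,np.round(d['at']),round(d['p'],2),d['region'].sum(),hit(pc,d['at'],z))
cv2.imwrite('pics/w2b.png',cv2.resize(im,(800,600),interpolation=cv2.INTER_CUBIC))
```

```text
1.9667 [ 0.5148 -0.0916  0.2623] [2.2238 2.2166 0.0012] [-0.4184  0.2932 -0.2069] 0.025601187704379892
main_reset_top [174.  82.] 0.23 212 [0.4343 0.0013 0.091 ]
slim_reset_top [175.  80.] 0.75 217 [0.4354 0.0033 0.09  ]
slim_reset_top [292.  22.] 0.3 411 [0.5493 0.0545 0.09  ]
meter_key_top [189. 236.] 0.69 215 [ 0.4312 -0.1764  0.06  ]
meter_key_top [303.   2.] 0.57 248 [0.5633 0.0797 0.06  ]
meter_key_top [119. 330.] 0.48 151 [ 0.326  -0.3157  0.06  ]
meter [268. 302.] 0.97 2582 [ 0.5315 -0.2854  0.042 ]
meter [ 66. 290.] 0.62 3916 [ 0.2523 -0.2646  0.042 ]
```

View pics/w2b.png

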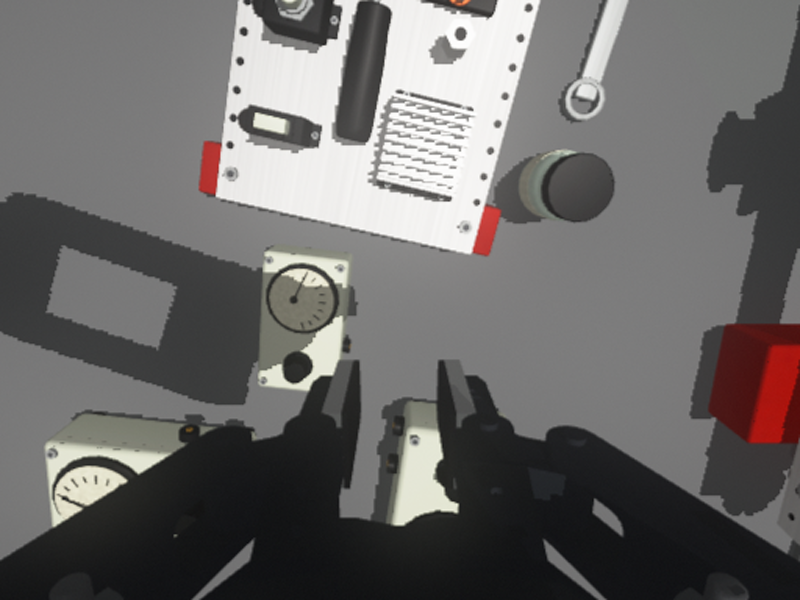

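The small meter is at (305,318) with its key at (297,366) and its dial at (302,298). The two bigger look-alikes are at (100,480) and (420,460). The slim button is at (268,124). Next I'll crop to confirm the meter and check its sizes while moving towards main.

Run:
```python
from h import *
import types
s=dict(position=[0.5148,-0.0916,0.2623],tcp_rot=[2.2238,2.2166,.0012]);pc=wcam(s)
f=.64
k=hit(pc,(297*f,361*f),.06);d=hit(pc,(302*f,298*f),.050)
print('key',k,'dial',d,'dist',np.linalg.norm((k-d)[:2]),'yaw',np.arctan2(*( (d-k)[:2]*[-1,1])))
print('dialwidth',np.linalg.norm(hit(pc,(266*f,298*f),.05)-hit(pc,(339*f,298*f),.05)))
c=[hit(pc,(u*f,v*f),.042) for u,v in((264,248),(353,252),(348,388),(259,388))]
print('case',[np.linalg.norm(c[i]-c[i-1]).round(4) for i in range(4)])
im=cv2.imread('pics/w2.png');cv2.imwrite('pics/crop.png',cv2.resize(im[140:260,140:300],None,fx=4,fy=4,interpolation=cv2.INTER_CUBIC))
```

```text
key [ 0.4333 -0.1698  0.06  ] dial [ 0.4383 -0.1207  0.05  ] dist 0.049317168659277266 yaw -0.10085421160269165
dialwidth 0.057263505969656535
case [np.float64(0.1206), np.float64(0.0693), np.float64(0.1169), np.float64(0.0755)]
```

View pics/crop.png

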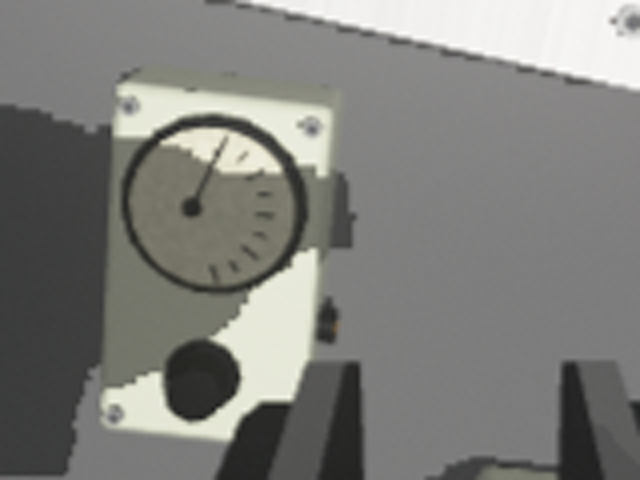

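Emit:
{"method": "step_arm", "body": {
  "deltas": [
    {"tx": 0.035,"ty": 0.008,"tz": 0.01,"wx": 0,"wy": 0,"wz": 0,"gripper": 255},
    {"tx": 0.035,"ty": 0.008,"tz": 0.01,"wx": 0,"wy": 0,"wz": 0,"gripper": 255},
    {"tx": 0.035,"ty": 0.008,"tz": 0.01,"wx": 0,"wy": 0,"wz": 0,"gripper": 255},
    {"tx": 0.035,"ty": 0.008,"tz": 0.01,"wx": 0,"wy": 0,"wz": 0,"gripper": 255},
    {"tx": 0.035,"ty": 0.008,"tz": 0.01,"wx": 0,"wy": 0,"wz": 0,"gripper": 255}
  ]
}}

```text
time: 2.63
position: [0.555, 0.0877, 0.2104]
tcp_rot: [-2.22, -2.222, 0.0]
force: [0.4, -0.6, 0.4]
width: -0.0003
gripper_force: 0.0
```

The crop confirms a 68x118 case with a 57 mm dial, so it is the smallest meter. The key top is near crop (195,393). I'll go over the main button now.

Emit:
{"method": "step_arm", "body": {
  "deltas": [
    {"tx": 0.016,"ty": 0.0035,"tz": 0.02,"wx": 0,"wy": 0,"wz": 0,"gripper": 255},
    {"tx": 0.016,"ty": 0.0035,"tz": 0.02,"wx": 0,"wy": 0,"wz": 0,"gripper": 255},
    {"tx": 0,"ty": 0,"tz": 0.03,"wx": 0,"wy": 0,"wz": 0,"gripper": 255},
    {"tx": 0,"ty": 0,"tz": 0.025,"wx": 0,"wy": 0,"wz": 0,"gripper": 255},
    {"tx": 0,"ty": 0,"tz": 0,"wx": 0,"wy": 0,"wz": 0,"gripper": 255}
  ]
}}

```text
time: 3.05
position: [0.5576, 0.1185, 0.1101]
tcp_rot: [-2.213, -2.219, 0.012]
force: [-1.3, -0.1, -0.4]
width: 0.0002
gripper_force: 0.0
```

Run:
```python
from h import *
s=robot.get_state();print(s['time'],s['position'],s['tcp_rot'],s['force'],s['width'])
im=robot.capture('wrist')[:,:,::-1].copy();pc=wcam(s)
sc=robot.capture('side')[:,:,::-1]
u,v=proj(scam('side'),s['position']).astype(int);print(u,v)
cr=sc[v-45:v+45,u-60:u+60]
cv2.imwrite('pics/m.png',np.hstack([cv2.resize(im,(400,300)),cv2.resize(cr,(400,300),interpolation=cv2.INTER_CUBIC)]))
for d in robot.silhouettes('wrist','main_reset_top'):print(np.round(d['at']),round(d['p'],2),d['region'].sum(),hit(pc,d['at'],.091))
print(proj(pc,s['position']),proj(pc,[.562,.1195,.091]))
```

```text
3.05 [0.5576 0.1185 0.1101] [-2.2133 -2.2187  0.0118] [-1.2755 -0.0584 -0.3876] 0.0001695270447076158
216 194
[267. 220.] 0.93 912 [0.563  0.1258 0.091 ]
[257.045  246.5894] [264.7995 230.3476]
```

View pics/m.png

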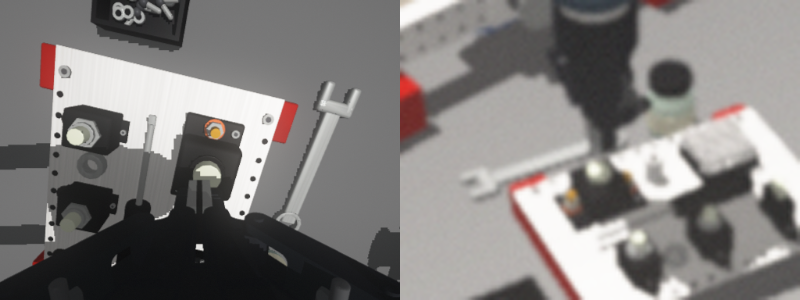

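The wrist view shows the white main button just ahead of the closed fingertips, at about (207,172) in the picture. It is partly hidden, so I'll fit its visible edge.

Run:
```python
from h import *
s=robot.get_state();pc=wcam(s);d=robot.silhouettes('wrist','main_reset_top')[0]
r,c=np.nonzero(d['region']);P=np.array([hit(pc,(a,b),.091) for a,b in zip(c,r)])
print(s['position'],np.percentile(P,[0.5,99.5],axis=0),P.mean(0))
pts=cv2.findContours(d['region'].astype('uint8'),0,1)[0][0][:,0]
print(cv2.minEnclosingCircle(pts))
q=cv2.minEnclosingCircle(pts)[0];print(hit(pc,q,.091))
```

```text
[0.5625 0.1175 0.1171] [[0.5566 0.1098 0.091 ]
 [0.5783 0.1317 0.091 ]] [0.568  0.1217 0.091 ]
((264.143310546875, 223.87579345703125), 19.850440979003906)
[0.567  0.1197 0.091 ]
```

Emit:
{"method": "step_arm", "body": {
  "deltas": [
    {"tx": 0.001,"ty": 0,"tz": 0.01,"wx": 0,"wy": 0,"wz": 0,"gripper": 255},
    {"tx": 0.001,"ty": 0,"tz": 0.006,"wx": 0,"wy": 0,"wz": 0,"gripper": 255},
    {"tx": 0,"ty": 0,"tz": 0.003,"wx": 0,"wy": 0,"wz": 0,"gripper": 255},
    {"tx": 0,"ty": 0,"tz": 0,"wx": 0,"wy": 0,"wz": 0,"gripper": 255},
    {"tx": 0,"ty": 0,"tz": 0,"wx": 0,"wy": 0,"wz": 0,"gripper": 255}
  ]
}}

```text
time: 3.67
position: [0.5619, 0.1189, 0.0972]
tcp_rot: [-2.221, -2.221, 0.0]
force: [0.1, -0.8, -0.2]
width: -0.0002
gripper_force: 0.0
```

Now I'll press gently: 3 mm rows down to about 0.083.

Emit:
{"method": "step_arm", "body": {
  "deltas": [
    {"tx": 0.001,"ty": 0,"tz": 0.003,"wx": 0,"wy": 0,"wz": 0,"gripper": 255},
    {"tx": 0,"ty": 0,"tz": 0.003,"wx": 0,"wy": 0,"wz": 0,"gripper": 255},
    {"tx": 0,"ty": 0,"tz": 0.003,"wx": 0,"wy": 0,"wz": 0,"gripper": 255},
    {"tx": 0,"ty": 0,"tz": 0.002,"wx": 0,"wy": 0,"wz": 0,"gripper": 255},
    {"tx": 0,"ty": 0,"tz": 0.002,"wx": 0,"wy": 0,"wz": 0,"gripper": 255}
  ]
}}

```text
time: 4.08
position: [0.5623, 0.1201, 0.0846]
tcp_rot: [2.221, 2.221, 0.001]
force: [-0.8, 0.0, 5.4]
width: -0.0001
gripper_force: 2.3
```

Emit:
{"method": "step_arm", "body": {
  "deltas": [
    {"tx": 0,"ty": 0,"tz": 0.001,"wx": 0,"wy": 0,"wz": 0,"gripper": 255},
    {"tx": 0,"ty": 0,"tz": 0,"wx": 0,"wy": 0,"wz": 0,"gripper": 255},
    {"tx": 0,"ty": 0,"tz": 0,"wx": 0,"wy": 0,"wz": 0,"gripper": 255}
  ]
}}

```text
time: 4.33
position: [0.5622, 0.12, 0.0833]
tcp_rot: [2.221, 2.221, 0.001]
force: [0.2, 0.6, 1.1]
width: 0.0001
gripper_force: 0.9
```

Emit:
{"method": "step_arm", "body": {
  "deltas": [
    {"tx": 0,"ty": 0,"tz": 0.001,"wx": 0,"wy": 0,"wz": 0,"gripper": 255},
    {"tx": 0,"ty": 0,"tz": 0.0005,"wx": 0,"wy": 0,"wz": 0,"gripper": 255},
    {"tx": 0,"ty": 0,"tz": 0,"wx": 0,"wy": 0,"wz": 0,"gripper": 255},
    {"tx": 0,"ty": 0,"tz": 0,"wx": 0,"wy": 0,"wz": 0,"gripper": 255}
  ]
}}

```text
time: 4.67
position: [0.5623, 0.1201, 0.0827]
tcp_rot: [2.221, 2.221, 0.001]
force: [-2.3, -1.3, 7.5]
width: 0.0003
gripper_force: 4.3
```

Emit:
{"method": "step_arm", "body": {
  "deltas": [
    {"tx": 0,"ty": 0,"tz": 0.001,"wx": 0,"wy": 0,"wz": 0,"gripper": 255},
    {"tx": 0,"ty": 0,"tz": 0,"wx": 0,"wy": 0,"wz": 0,"gripper": 255},
    {"tx": 0,"ty": 0,"tz": 0,"wx": 0,"wy": 0,"wz": 0,"gripper": 255}
  ]
}}

```text
time: 4.92
position: [0.5624, 0.1201, 0.0821]
tcp_rot: [2.221, 2.221, 0.001]
force: [-3.9, 0.2, 11.9]
width: -0.0003
gripper_force: 6.0
```

11.9 N on the over-travel spring, so main is home. I'll lift and go over to slim.

Emit:
{"method": "step_arm", "body": {
  "deltas": [
    {"tx": 0,"ty": 0,"tz": -0.02,"wx": 0,"wy": 0,"wz": 0,"gripper": 255},
    {"tx": 0,"ty": 0,"tz": -0.035,"wx": 0,"wy": 0,"wz": 0,"gripper": 255},
    {"tx": -0.024,"ty": -0.0255,"tz": 0,"wx": 0,"wy": 0,"wz": 0,"gripper": 255},
    {"tx": -0.024,"ty": -0.0255,"tz": 0,"wx": 0,"wy": 0,"wz": 0,"gripper": 255},
    {"tx": -0.024,"ty": -0.0255,"tz": 0,"wx": 0,"wy": 0,"wz": 0,"gripper": 255}
  ]
}}

```text
time: 5.33
position: [0.4845, 0.0475, 0.1358]
tcp_rot: [2.22, 2.223, -0.0]
force: [0.1, -1.5, -0.1]
width: 0.0002
gripper_force: 0.0
```

Emit:
{"method": "step_arm", "body": {
  "deltas": [
    {"tx": -0.024,"ty": -0.0255,"tz": 0,"wx": 0,"wy": 0,"wz": 0,"gripper": 255},
    {"tx": -0.022,"ty": -0.025,"tz": 0,"wx": 0,"wy": 0,"wz": 0,"gripper": 255},
    {"tx": 0,"ty": 0,"tz": 0,"wx": 0,"wy": 0,"wz": 0,"gripper": 255},
    {"tx": 0,"ty": 0,"tz": 0,"wx": 0,"wy": 0,"wz": 0,"gripper": 255},
    {"tx": 0,"ty": 0,"tz": 0,"wx": 0,"wy": 0,"wz": 0,"gripper": 255}
  ]
}}

```text
time: 5.75
position: [0.4355, 0.0019, 0.136]
tcp_rot: [2.222, 2.22, 0.001]
force: [0.9, 0.4, 0.7]
width: -0.0002
gripper_force: 0.0
```

Run:
```python
from h import *
s=robot.get_state();print(s['time'],s['position'],s['tcp_rot'],s['force'],s['dq'])
im=robot.capture('wrist')[:,:,::-1].copy();pc=wcam(s)
for d in robot.silhouettes('wrist','slim_reset_top'):
    r,c=np.nonzero(d['region']);print(np.round(d['at']),round(d['p'],2),d['region'].sum(),hit(pc,d['at'],.09),c.min(),c.max(),r.min(),r.max())
print(proj(pc,s['position']),proj(pc,[.435,.002,.09]))
sc=robot.capture('scene')[:,:,::-1][150:240,230:350]
cv2.imwrite('pics/s.png',np.hstack([cv2.resize(im,(400,300)),cv2.resize(sc,(400,300),interpolation=cv2.INTER_CUBIC)]))
```

```text
5.75 [0.4355 0.0019 0.136 ] [2.222  2.22   0.0011] [0.919  0.3712 0.7427] [ 0.0214  0.0186 -0.0197 -0.0015  0.0022 -0.0017]
[253. 212.] 0.69 511 [0.4332 0.0049 0.09  ] 237 268 198 219
[257.037  246.5778] [255.8387 215.6494]
```

View pics/s.png

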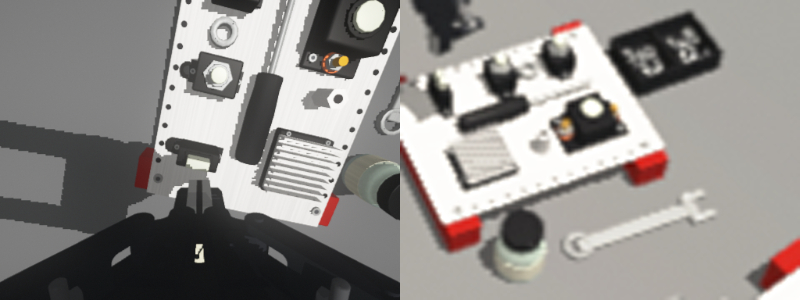

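The slim button shows at (196,163) in the wrist view, right under the fingertip line. Descend and press.

Emit:
{"method": "step_arm", "body": {
  "deltas": [
    {"tx": 0.0005,"ty": -0.001,"tz": 0.02,"wx": 0,"wy": 0,"wz": 0,"gripper": 255},
    {"tx": 0,"ty": 0,"tz": 0.015,"wx": 0,"wy": 0,"wz": 0,"gripper": 255},
    {"tx": 0,"ty": 0,"tz": 0.004,"wx": 0,"wy": 0,"wz": 0,"gripper": 255},
    {"tx": 0,"ty": 0,"tz": 0,"wx": 0,"wy": 0,"wz": 0,"gripper": 255},
    {"tx": 0,"ty": 0,"tz": 0,"wx": 0,"wy": 0,"wz": 0,"gripper": 255}
  ]
}}

```text
time: 6.32
position: [0.4343, 0.0028, 0.097]
tcp_rot: [-2.22, -2.222, 0.0]
force: [0.3, -0.5, 1.1]
width: -0.0001
gripper_force: 0.0
```

Emit:
{"method": "step_arm", "body": {
  "deltas": [
    {"tx": 0,"ty": 0,"tz": 0.003,"wx": 0,"wy": 0,"wz": 0,"gripper": 255},
    {"tx": 0,"ty": 0,"tz": 0.003,"wx": 0,"wy": 0,"wz": 0,"gripper": 255},
    {"tx": 0,"ty": 0,"tz": 0.003,"wx": 0,"wy": 0,"wz": 0,"gripper": 255},
    {"tx": 0,"ty": 0,"tz": 0.003,"wx": 0,"wy": 0,"wz": 0,"gripper": 255},
    {"tx": 0,"ty": 0,"tz": 0.002,"wx": 0,"wy": 0,"wz": 0,"gripper": 255}
  ]
}}

```text
time: 6.73
position: [0.4348, 0.0024, 0.0832]
tcp_rot: [2.221, 2.22, 0.002]
force: [-0.4, 0.3, 5.0]
width: 0.0002
gripper_force: 2.3
```

Emit:
{"method": "step_arm", "body": {
  "deltas": [
    {"tx": 0,"ty": 0,"tz": 0.001,"wx": 0,"wy": 0,"wz": 0,"gripper": 255},
    {"tx": 0,"ty": 0,"tz": 0.0005,"wx": 0,"wy": 0,"wz": 0,"gripper": 255},
    {"tx": 0,"ty": 0,"tz": 0,"wx": 0,"wy": 0,"wz": 0,"gripper": 255},
    {"tx": 0,"ty": 0,"tz": 0,"wx": 0,"wy": 0,"wz": 0,"gripper": 255}
  ]
}}

```text
time: 7.07
position: [0.4348, 0.0024, 0.0819]
tcp_rot: [2.221, 2.22, 0.001]
force: [0.7, 0.0, 6.9]
width: -0.0001
gripper_force: 3.3
```

Emit:
{"method": "step_arm", "body": {
  "deltas": [
    {"tx": 0,"ty": 0,"tz": 0.001,"wx": 0,"wy": 0,"wz": 0,"gripper": 255},
    {"tx": 0,"ty": 0,"tz": 0,"wx": 0,"wy": 0,"wz": 0,"gripper": 255},
    {"tx": 0,"ty": 0,"tz": 0,"wx": 0,"wy": 0,"wz": 0,"gripper": 255}
  ]
}}

```text
time: 7.32
position: [0.4349, 0.0023, 0.0813]
tcp_rot: [2.221, 2.22, 0.001]
force: [-0.5, 0.5, 10.8]
width: 0.0001
gripper_force: 5.4
```

10.8 N, so slim is home too. Now to the meter, with a fresh look.

Emit:
{"method": "step_arm", "body": {
  "deltas": [
    {"tx": 0,"ty": 0,"tz": -0.02,"wx": 0,"wy": 0,"wz": 0,"gripper": 255},
    {"tx": 0,"ty": 0,"tz": -0.035,"wx": 0,"wy": 0,"wz": 0,"gripper": 255},
    {"tx": -0.035,"ty": 0,"tz": 0,"wx": 0,"wy": 0,"wz": 0,"gripper": 255},
    {"tx": -0.035,"ty": 0,"tz": 0,"wx": 0,"wy": 0,"wz": 0,"gripper": 255},
    {"tx": -0.035,"ty": 0,"tz": 0,"wx": 0,"wy": 0,"wz": 0,"gripper": 255}
  ]
}}

```text
time: 7.73
position: [0.4339, -0.1033, 0.1357]
tcp_rot: [2.218, 2.223, 0.0]
force: [1.1, 0.0, -0.6]
width: 0.0001
gripper_force: 0.0
```

Emit:
{"method": "step_arm", "body": {
  "deltas": [
    {"tx": -0.035,"ty": 0,"tz": 0,"wx": 0,"wy": 0,"wz": 0,"gripper": 255},
    {"tx": -0.035,"ty": -0.003,"tz": 0,"wx": 0,"wy": 0,"wz": 0,"gripper": 255},
    {"tx": 0,"ty": 0,"tz": 0,"wx": 0,"wy": 0,"wz": 0,"gripper": 255},
    {"tx": 0,"ty": 0,"tz": 0,"wx": 0,"wy": 0,"wz": 0,"gripper": 255},
    {"tx": 0,"ty": 0,"tz": 0,"wx": 0,"wy": 0,"wz": 0,"gripper": 255}
  ]
}}

```text
time: 8.15
position: [0.4303, -0.1719, 0.1346]
tcp_rot: [-2.221, -2.219, 0.0]
force: [0.1, -0.2, 0.2]
width: -0.0004
gripper_force: 0.0
```

Run:
```python
from h import *
s=robot.get_state();print(s['time'],s['position'],s['tcp_rot'],s['force'])
im=robot.capture('wrist')[:,:,::-1].copy();pc=wcam(s)
for l,z in(('meter_key_top',.06),('meter',.042),('slim_reset_top',.082)):
  for d in robot.silhouettes('wrist',l):
    r,c=np.nonzero(d['region']);print(l,np.round(d['at']),round(d['p'],2),d['region'].sum(),hit(pc,d['at'],z),c.min(),c.max(),r.min(),r.max())
print(proj(pc,s['position']),proj(pc,[.431,-.177,.06]))
cv2.imwrite('pics/k.png',cv2.resize(im,(800,600),interpolation=cv2.INTER_CUBIC))
```

```text
8.15 [ 0.4303 -0.1719  0.1346] [-2.2211 -2.219   0.0001] [ 0.066  -0.2203  0.2251]
meter_key_top [423. 312.] 0.59 216 [ 0.5716 -0.2695  0.06  ] 408 436 304 321
meter_key_top [255. 211.] 0.58 443 [ 0.4292 -0.1788  0.06  ] 245 266 198 222
meter [266. 156.] 0.77 12335 [ 0.4374 -0.1388  0.042 ] 214 314 82 235
meter [ 61. 293.] 0.75 8880 [ 0.2539 -0.2629  0.042 ] 0 202 254 354
meter [416. 280.] 0.65 6994 [ 0.5718 -0.2499  0.042 ] 340 474 245 339
[257.0391 246.5818] [257.493  209.0145]
```

View pics/k.png

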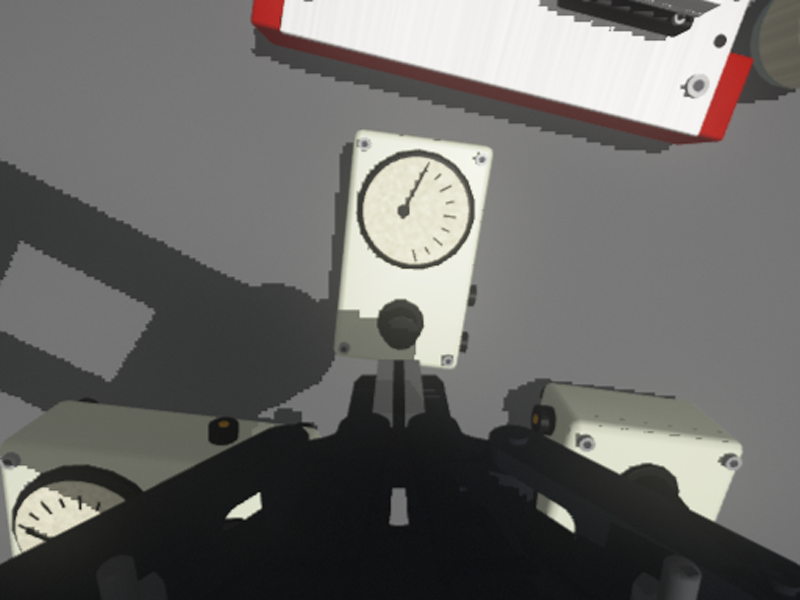

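The key top is at (401,328), i.e. (0.430, -0.178), which matches the earlier estimate. The dial edge is clear of the fingers. Descend.

Emit:
{"method": "step_arm", "body": {
  "deltas": [
    {"tx": -0.006,"ty": 0,"tz": 0.025,"wx": 0,"wy": 0,"wz": 0,"gripper": 255},
    {"tx": 0,"ty": 0,"tz": 0.025,"wx": 0,"wy": 0,"wz": 0,"gripper": 255},
    {"tx": 0,"ty": 0,"tz": 0.015,"wx": 0,"wy": 0,"wz": 0,"gripper": 255},
    {"tx": 0,"ty": 0,"tz": 0.003,"wx": 0,"wy": 0,"wz": 0,"gripper": 255},
    {"tx": 0,"ty": 0,"tz": 0,"wx": 0,"wy": 0,"wz": 0,"gripper": 255}
  ]
}}

```text
time: 8.77
position: [0.4303, -0.1771, 0.0664]
tcp_rot: [-2.218, -2.221, 0.001]
force: [-0.6, -0.7, -0.0]
width: -0.0002
gripper_force: 0.0
```

Emit:
{"method": "step_arm", "body": {
  "deltas": [
    {"tx": 0,"ty": 0,"tz": 0,"wx": 0,"wy": 0,"wz": 0,"gripper": 255},
    {"tx": 0,"ty": 0,"tz": 0.003,"wx": 0,"wy": 0,"wz": 0,"gripper": 255},
    {"tx": 0,"ty": 0,"tz": 0.003,"wx": 0,"wy": 0,"wz": 0,"gripper": 255},
    {"tx": 0,"ty": 0,"tz": 0.003,"wx": 0,"wy": 0,"wz": 0,"gripper": 255},
    {"tx": 0,"ty": 0,"tz": 0,"wx": 0,"wy": 0,"wz": 0,"gripper": 255}
  ]
}}

```text
time: 9.18
position: [0.4316, -0.1789, 0.0586]
tcp_rot: [2.22, 2.22, 0.001]
force: [0.2, -0.6, 2.2]
width: -0.0
gripper_force: 1.1
```

Emit:
{"method": "step_arm", "body": {
  "deltas": [
    {"tx": 0,"ty": 0,"tz": 0.003,"wx": 0,"wy": 0,"wz": 0,"gripper": 255},
    {"tx": 0,"ty": 0,"tz": 0.003,"wx": 0,"wy": 0,"wz": 0,"gripper": 255},
    {"tx": 0,"ty": 0,"tz": 0.002,"wx": 0,"wy": 0,"wz": 0,"gripper": 255},
    {"tx": 0,"ty": 0,"tz": 0,"wx": 0,"wy": 0,"wz": 0,"gripper": 255},
    {"tx": 0,"ty": 0,"tz": 0,"wx": 0,"wy": 0,"wz": 0,"gripper": 255}
  ]
}}

```text
time: 9.6
position: [0.4317, -0.1789, 0.0509]
tcp_rot: [2.221, 2.22, 0.001]
force: [-0.1, 1.2, 7.6]
width: -0.0002
gripper_force: 3.8
```

Emit:
{"method": "step_arm", "body": {
  "deltas": [
    {"tx": 0,"ty": 0,"tz": 0.0007,"wx": 0,"wy": 0,"wz": 0,"gripper": 255},
    {"tx": 0,"ty": 0,"tz": 0,"wx": 0,"wy": 0,"wz": 0,"gripper": 255},
    {"tx": 0,"ty": 0,"tz": 0,"wx": 0,"wy": 0,"wz": 0,"gripper": 255}
  ]
}}

```text
time: 9.85
position: [0.4317, -0.1789, 0.0503]
tcp_rot: [2.221, 2.22, 0.001]
force: [-0.6, 1.1, 8.3]
width: -0.0002
gripper_force: 4.0
```

Run:
```python
from h import *
s=robot.get_state();print(s['time'],s['position'],s['force'])
im=robot.capture('wrist')[:,:,::-1].copy();sd=robot.capture('side')[:,:,::-1]
u,v=proj(scam('side'),[.49,.07,.07]).astype(int)
cr=sd[v-50:v+50,u-66:u+67]
cv2.imwrite('pics/f.png',np.hstack([cv2.resize(im,(400,300)),cv2.resize(cr,(400,300),interpolation=cv2.INTER_CUBIC)]))
```

```text
9.85 [ 0.4317 -0.1789  0.0503] [-0.6354  1.1382  8.2983]
```

View pics/f.png

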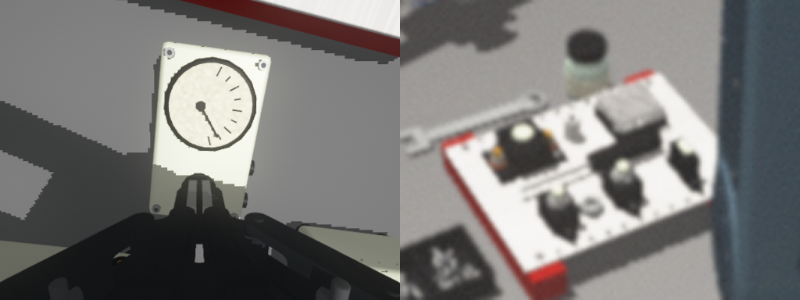

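The needle at (210,122) has swung across the dial. The main button (523,132) and slim button (688,145) are low, and the drive buttons (558,188) and (623,165) stand out. The key is held about 9.7 mm down at 8.3 N, so I'm handing in.

```bash
python3 -c "
from bench import robot
print(robot.finish_job())"
```

```text
the job is handed in; nothing more can be done
None
```

The job is handed in: I pressed the main breaker home, then the slim one, and finished holding the smallest meter's key about 9.7 mm down (8.3 N) with its needle swung across; both drive buttons still stood popped out in the last picture.

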